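Feel for the hidden key and set the ripening box to air

TASK

Set the ripening box to air: put a fingertip on either steel end block of the box's front edge, feel along the edge until you find the hidden notch, and press the key inside the notch all the way down, so that the lid rises ajar and stays so. Do not touch the lid yourself, pick nothing up, leave the cheese, the jar and the brush where they stand, and finish with the hand clear of everything.

Things in the scene. Friction and masses are not known exactly. Their poses are not given: they have to be found in the camera images.
- case: Ripening box fixed to the bench: white plastic tub, clear hinged lid, steel front edge. Origin at the middle of the tub and edge, on the bench surface. -x points to the front (towards the robot, give or take some yaw), +y left seen from the robot, z up. The tub spans x from -74 to 114 mm, y +-185 mm, 58 mm high; the steel edge stands in front of it.
- edge: Straight flat-topped steel front edge of the box, along the box's y axis, 34 mm wide in x, top 75 mm above the bench. Origin on the bench surface under the middle of its width and length (x = -92 mm in the box's frame), axes as the box's. Between the end blocks it is open for y = -85 to 85 mm. It does not give when touched or swept. The key and the notch's sides count as part of it.
- edge_mid (a point): Middle of the top of the front edge, 75 mm above edge's origin. Somewhere beside or at this point a notch 44 mm long in y, with square upright sides, cuts right across the edge. Its centre lies anywhere from y = -50 to 50 mm, differs every time and is not reported: feel for it. A fingertip on the edge loses its support once wholly over the notch.
- end_left: Steel end block at the left (+y) end of the front edge: 36 mm in x, 100 mm in y, its top 76.5 mm above the bench (1.5 mm proud of the edge). Origin under its middle on the bench surface, at y = +135 mm in the edge's frame; its inner end is at y = 85 mm.
- end_right: Steel end block at the right (-y) end, the same as the left one, at y = -135 mm in the edge's frame; its inner end is at y = -85 mm.
- key (a joint): How far the key in the notch is pressed: 0 m up (at the start), its top 13 mm below the edge's top; 0.008 m fully down, its top 21 mm below. A steel bar 33 mm wide in x that forms the floor of the notch over its whole length. It goes straight down, needs about 3 to 6 N, does not spring back and stays where it is left. Its linkage raises the lid.
- lid (a joint): Opening angle of the lid: 0 rad shut, 0.12 rad ajar with the key fully down (15 rad per metre of key travel). It moves only with the key.
- lid_panel: The clear lid panel with a white front lip, 176 mm in x by 366 mm in y, not to be touched. Origin on the hinge line at the tub's far rim (x = 112 mm, z = 58 mm in the box's frame). Shut, its top lies 65 mm above the bench, 10 mm below the top of the edge, and its front lip begins 9 mm behind the back of the edge; ajar, the front lip is 21 mm higher.
- cheese: Loose pear-shaped cheese standing upright, 90 mm across and 106 mm tall, 0.35 kg, beside the box; bystander. Origin at the centre of its underside.
- jar: Loose closed jar, 60 mm across and 85 mm tall, beside the box; bystander. Origin at the centre of its underside.
- brush: Loose wooden brush, bristles down, in front of the box, 45 x 120 x 40 mm high, its length about parallel to the edge; bystander. Origin at the centre of its underside.

How it is judged (in metres and radians):
On the way, in this order (a step that is already met when the one before it is completed fails the run):
1. a fingertip touches one of the end blocks of the front edge, the key still up ((contact force between the fingers and end_left above 0.3 N or contact force between the fingers and end_right above 0.3 N) and value of joint key below 0.001 m), for 0.05 s.
2. the fingertip, off the end blocks, feels along the edge between them for at least 0.3 s, the key still up (contact force between the fingers and edge above 0.2 N and contact force between the fingers and end_left below 0.1 N and contact force between the fingers and end_right below 0.1 N and value of joint key below 0.001 m), for 0.3 s.
3. the fingertip presses the key in the notch down, at least 6.5 of its 8 mm (value of joint key above 0.0065 m and contact force between the fingers and edge above 0.5 N), for 0.1 s.
At the end, for the whole second after the job is handed in: The key stays pressed at least 6.5 mm of its 8 mm, the lid stands ajar by more than 0.09 rad (of 0.12) and is at rest; the cheese, jar and brush are within 30 mm of where they were, cheese and jar upright within 0.2 rad (value of joint key above 0.0065 m and value of joint lid above 0.09 rad and velocity of joint lid below 0.05 rad/s and velocity of joint key below 0.005 m/s and distance of each of cheese, jar, brush from where it was at the start of the episode below 0.03 m and angle between each of cheese, jar's own z axis and vertical below 0.2 rad); the robot touches nothing.
It fails at once if the robot touches the lid (more than 1 N) (contact force between any of the fingers, the arm and lid_panel above 1 N).
It fails at once if the cheese, jar or brush is shifted by more than 30 mm or lifted (distance of any of cheese, jar, brush from where it was at the start of the episode above 0.03 m).
It also fails if it takes over 58 s, if anything falls off the work surface, if the arm or the gripper's body presses on something with over 40 N, if the wrist force passes 120 N, or if a joint passes its speed limit or range.

ROBOT

A 6-joint arm with a two-finger parallel gripper is mounted at the origin on the work surface. World frame = base frame: x ahead of the robot, y to its left, z up, the work surface at z = 0. Lengths are in mm, angles in rad, forces in N, time in s.
With the tool pointing down it reaches from about 300 to 775 mm from the base axis. Payload 14.6 kg.
Tool frame: the origin (TCP) lies on the front face of the gripper's body, between the roots of the fingers; the fingertips stand 97 mm ahead of it and the grasp point (between the pads) lies 78 mm ahead of it; z points along the fingers, y is the line along which they close (so a half turn about z gives the same grasp; the last joint's range is limited). The gripper opens to 94 mm and grips with 3 to 60 N. Pads are 16 mm wide; open, the fingers measure 119 mm over their backs; the gripper's body (75 mm by 177 mm) begins 78 mm behind the grasp point.
Start: joints at [-1.36, 0.3, 1.521, -0, 1.321, -0.067], TCP at [150.826, -528.906, 302.646] pointing down, gripper open.
Joint ranges: [-3.03, 3.03], [-0.79, 2.21], [0.23, 2.52], [-1.04, 4.18], [0, 3.07], [-2.55, 2.55]. Speed limits (rad/s): [2.22, 2.22, 2.57, 3.14, 3.14, 3.14].

INTERFACE

Orientations are given as [roll, pitch, yaw] about the fixed x, y, z axes, in that order (R = Rz(yaw) Ry(pitch) Rx(roll)).
In Python, from cell import * gives the robot as it stands.
- The arm moves only by the tool carry_out, never from a script. Its arguments are lists of equal length, an entry for each row: "slide": the shift along the world's x, y, z scaled (see below), a list of three; "dr": the turn, a rotation vector about the world's x, y, z scaled (see below), a list of three; "gripper": the opening in per cent of the stroke, from 0 (shut) to 100 (fully open). A call has 1 to 10 rows; each row is the pose to reach, as a shift and turn from the pose commanded when the call began, turning the shorter way round; what a row does not reach only later rows make up. The controller multiplies each number of a shift by 0.25 m and each number of a turn by 360 degrees. A row lasts 1/12 s, in which the tool goes at most 41.7 mm and 7.16 degrees, less where a joint would pass 70% of its speed; a pose out of reach is approached as far as the arm can. A call with a number of a shift or a turn outside -1 to 1 is refused whole. A call with a gripper value outside its range is refused whole. The fingers move at their own pace and stop on an object; "newtons" is the grip in N (left out, the last holds). Time passes only in rows, so rows that repeat a pose let the fingers close. It gives the time, the measured TCP pose, the force, the opening and the grip force at its end, in the units of the state.
- read_state(): the state, without advancing time (a new reading comes with each control period).
- camera(name): name is "scene" or "top" or "wrist"; returns the picture (420x560x3 uint8, red, green, blue); there is no depth.
- camera_model(name): a dict with "vfov" (degrees; the focal length in pixels is half the picture's height over the tangent of half this angle, whatever the lens; pixels are square), "cx", "cy" (the principal point, pixels), "R" (3x3) and "t" (3): a world point X has camera coordinates R X + t. Camera axes: x right, y down, z forward; pixel columns grow to the right and rows downward; lengths in mm; the calibration is good to about 2 mm. A picture is of the moment at which its call begins: read the wrist's pose just before it. camera_model takes no time and is no camera call; for the wrist camera it gives the pose at the moment of the call.
- sign_off(): hands the job in; it is judged then, once.
The state is a dict: "clock": time; "joints": joint angles; "qd": joint speeds; "effort": joint torques, N m; "eef_pos": TCP position; "eef_rot": TCP orientation; "wrist_force": force on the tool from outside, world axes, zero at the start; "moment": the same for the moment, N m; "finger_gap": finger opening in mm; "finger_force": force on a finger pad.
Only numpy, scipy, OpenCV 4.12 (cv2) and the standard library are available. Lean on these libraries where they do the work, as an engineer would, in place of code of your own. Each camera call takes 0.05 s, during which the arm holds its last target. There are 200 camera calls.

## Working session

There is one attempt and no reset: what is moved stays moved. The work goes in short steps, Python scripts to look and compute and a tool call to move; the robot and the scene stay as the last step left them, time stands still between calls to the robot, and variables do not carry over. Pictures are saved under pics/ and viewed, at most 10 in all, crops included, and the job is handed in when it is done.

Besides the shell and the picture viewer there is one more tool, called after "Request:" as a command line: name --argument value ..., lists and objects as JSON in quotes. carry_out: Moves the arm, as the interface text tells. Its arguments: {"type":"object","properties":{"slide":{"type":"array","items":{"type":"array","items":{"type":"number","minimum":-1,"maximum":1}}},"dr":{"type":"array","items":{"type":"array","items":{"type":"number","minimum":-1,"maximum":1}}},"gripper":{"type":"array","items":{"type":"number"}},"newtons":{"type":"number"}},"required":["slide","dr","gripper"]}

```bash
mkdir -p pics; python3 - <<'E'
from cell import *
import cv2
s=read_state();print(s)
for n in("top","scene"):
    cv2.imwrite(f"pics/{n}0.png",camera(n)[:,:,::-1]);print(n,camera_model(n))
E
```

```text
{'clock': 0.0, 'joints': array([-1.35959054e+00,  3.00497409e-01,  1.52161041e+00, -2.02424252e-05,
        1.32069763e+00, -6.66042308e-02]), 'qd': array([-0.00204765,  0.00053125, -0.00015876,  0.00023726, -0.00015635,
        0.00046429]), 'effort': array([-2.37824388e-04, -5.31808591e+01, -3.52733552e+01,  7.07170973e-02,
        2.43041979e-02, -1.18506209e-04]), 'eef_pos': array([ 150.79614915, -528.75973408,  302.05942494]), 'eef_rot': array([-3.14038124e+00, -6.11543696e-05,  2.77815003e-01]), 'wrist_force': array([ 0.65601358, -0.35678174,  1.1103583 ]), 'moment': array([-0.0508886 , -0.01827998,  0.03040135]), 'finger_force': 0.0, 'finger_gap': 94.22972296379683}
top {'vfov': 55.87747018350127, 'cx': 282.8828875156172, 'cy': 209.6431547214335, 'R': array([[ 5.09001007e-03, -9.99987031e-01, -1.73190587e-04],
       [-9.99153286e-01, -5.07869514e-03, -4.08279028e-02],
       [ 4.08264937e-02,  3.80858381e-04, -9.99166179e-01]]), 't': array([ 12.77343956, 591.83634598, 823.86862819])}
scene {'vfov': 43.36992843963218, 'cx': 276.1833207821784, 'cy': 201.1680359202014, 'R': array([[ 0.82590698,  0.56354428, -0.01719025],
       [ 0.41950874, -0.6346133 , -0.64905961],
       [-0.37668299,  0.5288514 , -0.7605433 ]]), 't': array([-498.8733548 , -199.37935283, 1598.28642775])}
```

View pics/top0.png

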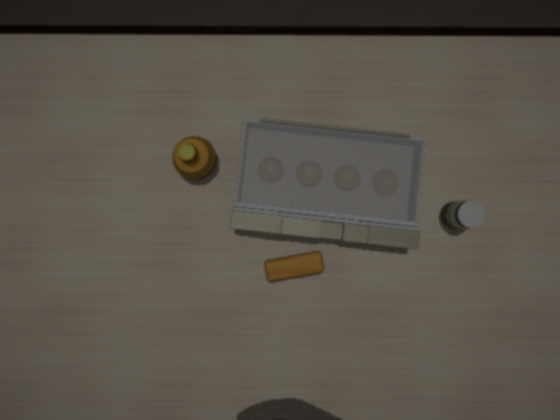

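View pics/scene0.png

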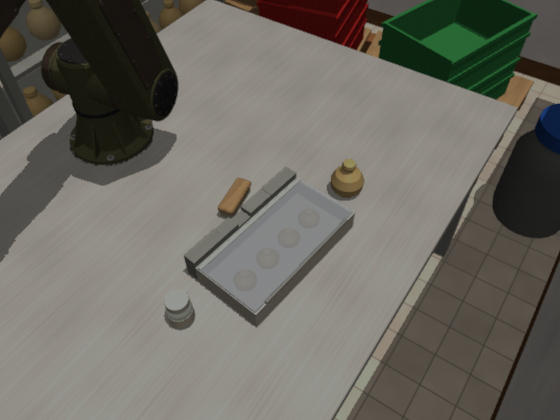

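```bash
python3 - <<'E'
import cv2
a=cv2.imread("pics/top0.png")[190:290,225:425]
cv2.imwrite("pics/c.png",cv2.convertScaleAbs(cv2.resize(a,None,fx=4,fy=4,interpolation=cv2.INTER_CUBIC),alpha=1.8))
E
```

```text
(no output)
```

View pics/c.png

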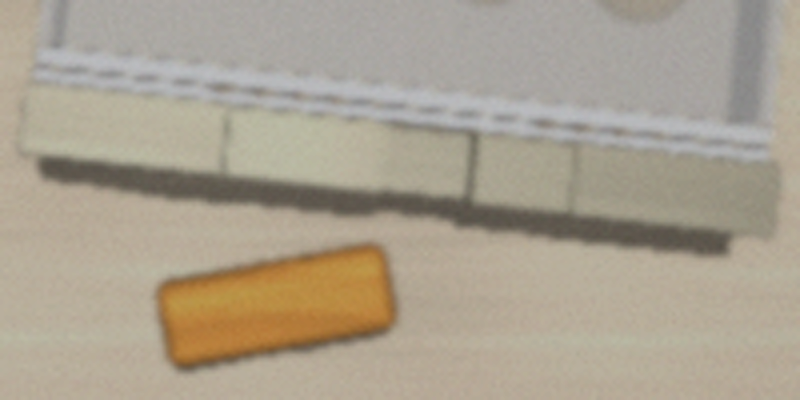

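```bash
cat >h.py <<'E'
from cell import *
import numpy as np
def at(n,u,v,z):
    m=camera_model(n);f=210/np.tan(np.radians(m["vfov"]/2))
    d=m["R"].T@np.array([(u-m["cx"])/f,(v-m["cy"])/f,1]);o=-m["R"].T@m["t"]
    return o+d*(z-o[2])/d[2]
E
python3 - <<'E'
from h import *
P=lambda u,v,z=75:at("top",225+(u+.5)/4-.5,190+(v+.5)/4-.5,z)
L,R=P(223,142),P(575,178);d=L-R
C=(L+R)/2;e=d/np.linalg.norm(d)
print(L,R,np.linalg.norm(d),"yaw",np.arctan2(-d[0],d[1]))
for q in[(20,152),(32,84),(775,237),(777,165)]:
    print(P(*q,76.5),(P(*q,76.5)-C)@e)
n=[(P(a,b)-C)@e for a,b in[(385,155),(472,165)]];print("notch",n)
for y in(105,75,50,0,np.mean(n),-105):
    print(y,C+e*y)
E
```

```text
[558.96904736  20.49379461  75.        ] [ 542.33051427 -150.94603431   75.        ] 172.2453358571984 yaw -0.09674873562963919
[553.60594817 119.1542565   76.5       ] 183.8036792597999
[586.71973591 113.65973007  76.5       ] 181.53356949804933
[ 514.28134245 -247.5299865    76.5       ] -184.96443469542268
[ 549.16768482 -248.81160159   76.5       ] -182.8701098287362
notch [np.float64(6.979078268754654), np.float64(-35.6411872973838)]
105 [560.79255749  39.28284666  75.        ]
75 [557.8946213    9.42314195  75.        ]
50 [555.47967447 -15.45994532  75.        ]
0 [550.64978082 -65.22611985  75.        ]
-14.331054514314573 [549.26543143 -79.49015505  75.        ]
-105 [ 540.50700414 -169.73508636   75.        ]
```

Request:
carry_out --slide '[[0.78,0.72,0],[0.78,0.72,0],[0.78,0.72,0],[0.78,0.72,0],[0.78,0.72,0],[0.78,0.72,0],[0.78,0.72,0],[0.78,0.72,0]]' --dr '[[0,0,-0.0597],[0,0,-0.0597],[0,0,-0.0597],[0,0,-0.0597],[0,0,-0.0597],[0,0,-0.0597],[0,0,-0.0597],[0,0,-0.0597]]' --gripper '[0,0,0,0,0,0,0,0]' --newtons 10

```text
clock: 0.77
eef_pos: [348.3, -346.1, 302.5]
eef_rot: [-3.141, -0.0, -0.093]
wrist_force: [-0.8, -0.5, 0.9]
finger_gap: 44.4
finger_force: 0.0
```

Request:
carry_out --slide '[[0.78,0.717,0],[0.78,0.717,0],[0.78,0.717,0],[0.78,0.717,0],[0.78,0.717,-0.4],[0.78,0.717,-0.4],[0.78,0.717,-0.4],[0.78,0.717,-0.4],[0.78,0.717,-0.4],[0.78,0.717,-0.4]]' --dr '[[0,0,0],[0,0,0],[0,0,0],[0,0,0],[0,0,0],[0,0,0],[0,0,0],[0,0,0],[0,0,0],[0,0,0]]' --gripper '[0,0,0,0,0,0,0,0,0,0]'

```text
clock: 1.6
eef_pos: [540.6, -170.3, 202.9]
eef_rot: [3.142, 0.001, -0.097]
wrist_force: [-0.5, 0.3, 0.6]
finger_gap: 0.7
finger_force: 0.0
```

Request:
carry_out --slide '[[0,0,-0.08],[0,0,-0.1],[0,0,-0.104],[0,0,-0.108],[0,0,-0.112],[0,0,-0.116],[0,0,-0.12],[0,0,-0.12]]' --dr '[[0,0,0],[0,0,0],[0,0,0],[0,0,0],[0,0,0],[0,0,0],[0,0,0],[0,0,0]]' --gripper '[0,0,0,0,0,0,0,0]'

```text
clock: 2.27
eef_pos: [541.0, -169.9, 174.0]
eef_rot: [3.141, -0.001, -0.097]
wrist_force: [-3.7, -0.5, 9.1]
finger_gap: 0.7
finger_force: 4.6
```

```bash
python3 - <<'E'
from h import *
import cv2
s=read_state();print(s["eef_pos"],s["wrist_force"])
cv2.imwrite("pics/w1.png",cv2.convertScaleAbs(camera("wrist")[:,:,::-1],alpha=1.6))
E
```

```text
[ 541.02489371 -169.9199296   173.991083  ] [-3.68359969 -0.47411003  9.08552257]
```

View pics/w1.png

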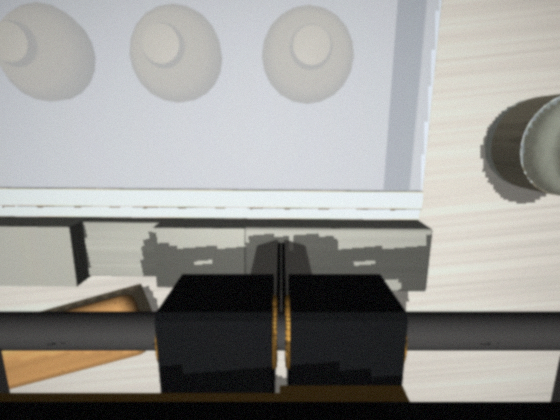

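Request:
carry_out --slide '[[0.0027,0.028,0],[0.0054,0.056,0],[0.0081,0.084,0],[0.0108,0.112,0],[0.0135,0.1393,0],[0.015,0.155,-0.003],[0.015,0.155,-0.006],[0.015,0.155,-0.006]]' --dr '[[0,0,0],[0,0,0],[0,0,0],[0,0,0],[0,0,0],[0,0,0],[0,0,0],[0,0,0]]' --gripper '[0,0,0,0,0,0,0,0]'

```text
clock: 2.98
eef_pos: [544.9, -130.4, 172.4]
eef_rot: [-3.141, -0.001, -0.097]
wrist_force: [-4.8, 4.7, 13.5]
finger_gap: 0.5
finger_force: 7.1
```

Request:
carry_out --slide '[[0.001,0.01,0],[0.002,0.02,0],[0.003,0.03,0],[0.004,0.04,0],[0.005,0.05,0],[0.006,0.06,0],[0.007,0.07,0],[0.008,0.08,0],[0.008,0.08,0]]' --dr '[[0,0,0],[0,0,0],[0,0,0],[0,0,0],[0,0,0],[0,0,0],[0,0,0],[0,0,0],[0,0,0]]' --gripper '[0,0,0,0,0,0,0,0,0]'

```text
clock: 3.73
eef_pos: [547.2, -111.3, 172.4]
eef_rot: [3.14, -0.003, -0.097]
wrist_force: [-0.5, -4.6, 10.3]
finger_gap: 0.5
finger_force: 5.2
```

Request:
carry_out --slide '[[0.001,0.01,0],[0.002,0.02,0],[0.003,0.03,0],[0.004,0.04,0],[0.005,0.05,0],[0.006,0.06,0],[0.007,0.07,0],[0.008,0.08,0],[0.008,0.08,0]]' --dr '[[0,0,0],[0,0,0],[0,0,0],[0,0,0],[0,0,0],[0,0,0],[0,0,0],[0,0,0],[0,0,0]]' --gripper '[0,0,0,0,0,0,0,0,0]'

```text
clock: 4.48
eef_pos: [548.5, -90.3, 170.9]
eef_rot: [-3.141, 0.001, -0.097]
wrist_force: [0.2, -0.1, -0.1]
finger_gap: 0.3
finger_force: 0.0
```

Request:
carry_out --slide '[[0.002,0.021,0],[0.004,0.042,0],[0.004,0.042,-0.02],[0.004,0.042,-0.035],[0.004,0.042,-0.04],[0.004,0.042,-0.044],[0.004,0.042,-0.048],[0.004,0.042,-0.052]]' --dr '[[0,0,0],[0,0,0],[0,0,0],[0,0,0],[0,0,0],[0,0,0],[0,0,0],[0,0,0]]' --gripper '[0,0,0,0,0,0,0,0]'

```text
clock: 5.15
eef_pos: [549.5, -80.5, 158.2]
eef_rot: [-3.142, 0.0, -0.097]
wrist_force: [-2.3, 1.1, 3.4]
finger_gap: 0.3
finger_force: 1.9
```

Request:
carry_out --slide '[[0,0,-0.006],[0,0,-0.012],[0,0,-0.018],[0,0,-0.023],[0,0,-0.028],[0,0,-0.033],[0,0,-0.036],[0,0,-0.036],[0,0,-0.036]]' --dr '[[0,0,0],[0,0,0],[0,0,0],[0,0,0],[0,0,0],[0,0,0],[0,0,0],[0,0,0],[0,0,0]]' --gripper '[0,0,0,0,0,0,0,0,0]'

```text
clock: 5.9
eef_pos: [549.7, -80.5, 151.1]
eef_rot: [3.141, -0.001, -0.097]
wrist_force: [-13.2, 1.5, 28.1]
finger_gap: 0.3
finger_force: 14.2
```

Request:
carry_out --slide '[[0,0,0],[0,0,0.02],[0,0,0.06],[0,0,0.2],[0,0,0.4],[0,0,0.6],[0,0,0.6],[0,0,0.6],[0,0,0.6]]' --dr '[[0,0,0],[0,0,0],[0,0,0],[0,0,0],[0,0,0],[0,0,0],[0,0,0],[0,0,0],[0,0,0]]' --gripper '[0,0,0,0,0,0,0,0,0]'

```text
clock: 6.65
eef_pos: [549.7, -80.4, 299.7]
eef_rot: [3.141, -0.002, -0.097]
wrist_force: [-0.1, 0.2, -0.3]
finger_gap: 0.3
finger_force: 0.0
```

```bash
python3 - <<'E'
from h import *
import cv2
s=read_state();print(s["eef_pos"],s["wrist_force"])
a=camera("scene")[120:340,130:400,::-1]
b=cv2.imread("pics/scene0.png")[120:340,130:400]
cv2.imwrite("pics/s2.png",cv2.convertScaleAbs(cv2.resize(cv2.hconcat([b,a.copy()]),None,fx=1.48,fy=1.48),alpha=1.6))
E
```

```text
[549.67835961 -80.40534135 299.73445411] [-0.13345113  0.20247267 -0.26455062]
```

View pics/s2.png

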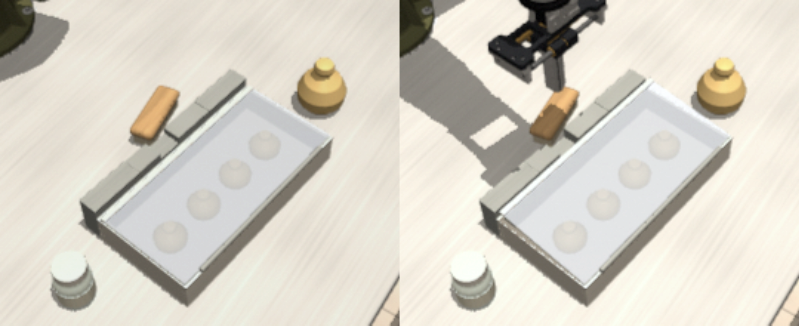

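The right half shows the lid ajar: a gap has opened along its left side, around (500,240). The cheese, jar and brush are unmoved, and the hand is clear above.

```bash
python3 -c "
from cell import *
print(sign_off())"
```

```text
the job is handed in; nothing more can be done
None
```

The job is handed in, with no verdict returned: the fingertip touched the right end block, felt along the edge to the notch about 15 mm right of the middle, and pressed the key to its stop; the last picture shows the lid ajar, the cheese, jar and brush unmoved, and the hand clear.

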